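Close the battery pod

ROBOT

A 6-joint arm with a two-finger parallel gripper is mounted at the origin on the work surface. World frame = base frame: x ahead of the robot, y to its left, z up, the work surface at z = 0. Lengths are in m, angles in rad, forces in N, time in s.
With the tool pointing down it reaches from about 0.375 to 0.75 m from the base axis. Payload 9 kg.
Tool frame: the origin (TCP) lies at the centre of the arm's flange, where the gripper is bolted on; the fingertips stand 173 mm ahead of it and the grasp point (between the pads) lies 155 mm ahead of it; z points along the fingers, y is the line along which they close (so a half turn about z gives the same grasp; the last joint's range is limited). The gripper opens to 85 mm and grips with 20 to 120 N. Pads are 22 mm wide; open, the fingers measure 114 mm over their backs; the gripper's body (76 mm by 85 mm) begins 54 mm behind the grasp point. The pads swing forward as they close: fully open they stand 13 mm farther back than shut.
Start: joints at [1.059, 0.104, 0.097, 1.564, 0, 1.353], TCP at [0.174, 0.574, 0.405] pointing down, gripper open.
Joint ranges: [-2.99, 2.99], [-0.84, 1.86], [-1.1, 1.16], [-1.84, 2.11], [-1.51, 1.56], [-3.14, 3.14]. Speed limits (rad/s): [2.22, 2.22, 2.57, 3.14, 3.14, 3.14].

INTERFACE

Orientations are given as a unit quaternion [x, y, z, w].
In Python, from cell import state, read_camera, camera_model, finish_job, find_in gives the robot as it stands.
- The arm moves only by the tool arm_command, never from a script. Its arguments are lists of equal length, an entry for each row: "rotation": the turn, a rotation vector about the tool's x, y, z in units of 10 degrees (1.0 is 10 degrees), a list of three; "xyz": the shift along the tool's x, y, z in units of 50 mm (1.0 is 50 mm), a list of three; "hand": the opening, from 0 (shut) to 1 (fully open). A call has 1 to 12 rows; each row is the pose to reach, as a shift and turn from the pose commanded when the call began, along the tool's axes at that moment; what a row does not reach only later rows make up. A row lasts 1/8 s, in which the tool goes at most 62.5 mm and 10.7 degrees, less where a joint would pass 70% of its speed; a pose out of reach is approached as far as the arm can. A call with a gripper value outside its range is refused whole. The fingers move at their own pace and stop on an object; "newtons" is the grip in N (left out, the last holds). Time passes only in rows, so rows that repeat a pose let the fingers close. It gives the time, the measured TCP pose, the force, the opening and the grip force at its end, in the units of the state.
- state(): the state, without advancing time (a new reading comes with each control period).
- read_camera(name): name is "scene" or "top" or "wrist"; returns (picture, depth): 384x512x3 uint8, red, green, blue; 384x512 float32, m along the optical axis (not along the pixel's ray), 0 where there is no reading.
- camera_model(name): a dict with "fx", "fy", "cx", "cy" (pixels), "rvec" (rotation vector, rad) and "tvec" (3), from world to camera coordinates, as OpenCV has them; the wrist camera has in their place "T_tool_cam" (4x4, takes a point from camera to tool coordinates, whose origin is the TCP and whose axes are the flange's). Camera axes: x right, y down, z forward; pixel columns grow to the right and rows downward; lengths in m; the calibration is good to about 2 mm. A picture is of the moment at which its call begins: read the wrist's pose just before it. camera_model takes no time and is no camera call.
- finish_job(): hands the job in; it is judged then, once.
Trained networks look in the newest picture that a camera, given by its name, has taken for a name from the list of things; names that differ only in an ending like _2 or _b are one class to them, and where a whole thing is asked for, a point or a joint stands for the part that bears it (a point fixed in the world has none). Each returns a list of dicts, best first, with "p" (0 to 1); they miss things now and then, are a little off and sometimes report something else, mostly with a low value. They report only what shows in the picture. A call takes as long as a camera call. They do not tell look-alikes from the thing itself.
- find_in(camera, query): "position" ([x, y, z] in m, in the coordinates of the camera as it stood for that picture, good to about 4 mm: the middle of the surface that is visible of it).
The state is a dict: "time_s": time; "joint_pos": joint angles; "joint_velocities": joint speeds; "effort": joint torques, N m; "position": TCP position; "tcp_rot": TCP orientation; "ft_force": force on the tool from outside, world axes, zero at the start; "ft_torque": the same for the moment, N m; "grip_width": opening from 0.0 (shut) to 1.0 (fully open); "gripper_force": force on a finger pad.
Only numpy, scipy, OpenCV 4.12 (cv2) and the standard library are available. Lean on these libraries where they do the work, as an engineer would, in place of code of your own. Each camera call takes 0.05 s, during which the arm holds its last target. There are 200 camera calls.

TASK

Close the upright battery pod with the larger of the two grey winged caps: set the cap on the neck, turn it backwards (counter-clockwise from above) under light pressure until it drops into the thread, then screw it down clockwise until it is fully home, and let go. Work gently - feel for the stops and do not force the cap - and leave everything else on the bench where it is.

Things in the scene. Friction and masses are not known exactly. Their poses are not given: they have to be found in the camera images.
- cap: the larger grey screw cap, 63 mm diameter, hollow, about 0.12 kg, open side down. Origin: centre of its rim (underside), z up. Skirt and top plate 35 mm tall, grip bar on top. Inside the skirt (inner radius 27.5 mm), from the rim up, three lugs 120 deg apart, 8 mm wide, 5 mm tall, reaching in to 21.5 mm radius; one on the cap's +x.
- cap_grip (a point): centre of the cap's grip bar, 48 mm above the cap's origin, same axes. The bar is 56 mm long (along x), 16 mm thick (along y), 26 mm tall, and spans 35 to 61 mm above the cap's origin.
- pod: fixed upright black battery pod: 110 mm square flange, 80 mm diameter housing with a flat shoulder 70 mm above the bench, on it the aluminium threaded neck. Origin: centre of its underside on the bench. Its yaw does not tell where the thread starts: that differs each time.
- pod_shoulder (a point): neck axis at shoulder height, 70 mm above the bench, z up; 'height' below means the cap's origin above this point. Neck core 40 mm diameter, 27 mm tall, coned top; thread outer radius 26 mm (1.5 mm radial play). A sprung brass contact, 14 mm diameter, stands 34 mm up; it meets the cap at height 4 mm (2.4 N, then 1.2 N more per mm). Unless screwed in, the cap springs up when let go.
- thread_top (a point): neck axis, 14 mm above the shoulder: the ridges' top. Three starts; each, counter-clockwise from above: upright wall (12 deg, 19 mm tall), ridge (82 deg, top rising 10 to 14 mm), gap (26 deg) ending at the next wall. The cap set on at any angle rests at height 10 to 14 mm (lugs on ridges), 19 mm (on walls) or, rarely, drops straight in. Clockwise on the ridges a wall blocks it.
- thread_home (a point): neck axis, 1.5 mm above the shoulder: the cap's origin when home. Turned counter-clockwise (120 deg at most) with about 4 N down, the lugs climb, stop at a wall and the cap drops to 4 mm. Then clockwise 82 to 89 deg: the ridges draw it down to 1.5 mm, the hand must follow, and the lugs meet a firm stop. Free turning takes about 0.1 N m; at a stop it rises steeply: keep under 0.4.
- small_cap: a decoy: similar grey cap but smaller, 44 mm diameter, 48 mm tall with a 10 mm thick bar; does not fit the pod. Origin: centre of its underside
- multimeter: handheld meter lying flat, 150 x 75 x 40 mm; origin under its centre
- cell_a: upright battery cell, 33 mm diameter, 61 mm tall; origin under its centre
- cell_b: upright battery cell, 33 mm diameter, 61 mm tall; origin under its centre
- screwdriver: screwdriver lying flat, about 30 mm high
- wrench: flat wrench lying on the bench, under 15 mm high
- spool: wire spool standing on its flange, 64 mm diameter, 40 mm tall
- mug: white mug, 80 mm diameter, 90 mm tall
There are look-alikes about, which are no part of the job. Leave any green, pink or turquoise look-alike of the pod alone.

How it is judged:
By the outcome, as a careful person would: the job done as asked, in the order asked, and still so for the second after the job is handed in, with the robot touching nothing.
It also fails if it takes over 72 s, if anything falls off the work surface, if the arm or the gripper's body presses on something with over 40 N, if the wrist force passes 120 N, or if a joint passes its speed limit or range.

## Working session

There is one attempt and no reset: what is moved stays moved. The work goes in short steps, Python scripts to look and compute and a tool call to move; the robot and the scene stay as the last step left them, time stands still between calls to the robot, and variables do not carry over. Pictures are saved under pics/ and viewed, at most 10 in all, crops included, and the job is handed in when it is done.

Besides the shell and the picture viewer there is one more tool, called after "Request:" in YAML: its name, and indented under it one key for each argument. arm_command: Moves the arm, as the interface text tells. Its arguments: {"type":"object","properties":{"rotation":{"type":"array","items":{"type":"array","items":{"type":"number"}}},"xyz":{"type":"array","items":{"type":"array","items":{"type":"number"}}},"hand":{"type":"array","items":{"type":"number"}},"newtons":{"type":"number"}},"required":["rotation","xyz","hand"]}

```bash
ls; mkdir -p pics; cat > h.py <<'E'
import numpy as np, cv2
from scipy.spatial.transform import Rotation as R
from cell import state, read_camera, camera_model, finish_job, find_in
def T_wc(name,s=None):
    m=camera_model(name); T=np.eye(4)
    if 'rvec' in m:
        T[:3,:3]=R.from_rotvec(np.ravel(m['rvec'])).as_matrix(); T[:3,3]=np.ravel(m['tvec']); return np.linalg.inv(T)
    s=s or state(); T[:3,:3]=R.from_quat(s['tcp_rot']).as_matrix(); T[:3,3]=s['position']
    return T@np.array(m['T_tool_cam'])
def find(name,q,T):
    return [(round(d['p'],2),np.round(T[:3,:3]@np.array(d['position'])+T[:3,3],4),px(name,d['position'])) for d in find_in(name,q)]
def px(name,p):
    m=camera_model(name); return (round(m['fx']*p[0]/p[2]+m['cx']),round(m['fy']*p[1]/p[2]+m['cy']))
def cloud(name,depth,T):
    m=camera_model(name); v,u=np.indices(depth.shape); P=np.stack([(u-m['cx'])/m['fx']*depth,(v-m['cy'])/m['fy']*depth,depth],-1)
    return P@T[:3,:3].T+T[:3,3]
def save(n,im): cv2.imwrite('pics/'+n,im[...,::-1])
E
python3 - <<'E'
from h import *
ims=[]
for n in ['top','scene']:
    T=T_wc(n); im,d=read_camera(n); np.savez(n,im=im,d=d); ims.append(im)
    print(n,T[:3,3])
    for q in ['cap','cap_grip','small_cap','pod','pod_shoulder']: print(n,q,find(n,q,T))
save('a.png',cv2.resize(ims[0],(800,600))); save('b.png',cv2.resize(ims[1],(800,600)))
s=state(); print(s['position'],s['tcp_rot'],s['time_s'])
print(R.from_quat(s['tcp_rot']).as_matrix().round(3))
E
```

```text
pics
top [0.31481566 0.01068517 1.0329013 ]
top cap [(0.6, array([ 0.455 , -0.1831,  0.0331]), (324, 208))]
top cap_grip [(0.67, array([ 0.4538, -0.1826,  0.0353]), (324, 208))]
top small_cap [(0.67, array([ 0.6477, -0.141 ,  0.0297]), (306, 145))]
top pod [(0.7, array([0.2938, 0.1727, 0.0561]), (198, 267)), (0.68, array([ 0.3131, -0.1281,  0.0463]), (307, 258)), (0.62, array([0.5174, 0.1117, 0.0509]), (221, 187))]
top pod_shoulder [(0.94, array([ 0.5595, -0.2925,  0.0504]), (360, 171)), (0.63, array([0.2925, 0.1779, 0.0511]), (197, 267)), (0.59, array([0.5145, 0.114 , 0.0551]), (221, 187)), (0.57, array([ 0.3139, -0.1262,  0.0515]), (307, 258))]
scene [ 1.09574054 -0.1481613   0.67145834]
scene cap [(0.67, array([ 0.4684, -0.1916,  0.0417]), (162, 214))]
scene cap_grip []
scene small_cap [(0.73, array([ 0.39  , -0.33  ,  0.0437]), (99, 200)), (0.68, array([ 0.6666, -0.1461,  0.0294]), (195, 287))]
scene pod [(0.91, array([0.318 , 0.1728, 0.0388]), (294, 152)), (0.72, array([ 0.595 , -0.3047,  0.0403]), (109, 270)), (0.62, array([0.5522, 0.1007, 0.044 ]), (298, 217))]
scene pod_shoulder [(0.97, array([ 0.3344, -0.1384,  0.0396]), (179, 173)), (0.94, array([ 0.5966, -0.2992,  0.0384]), (112, 271)), (0.93, array([0.5571, 0.1031, 0.0414]), (299, 219)), (0.68, array([0.3194, 0.172 , 0.0406]), (294, 152))]
[0.17373491 0.57431071 0.4047575 ] [1.46343080e-01 9.89233894e-01 6.26593859e-05 3.52860438e-05] 0.6
[[-0.957  0.29   0.   ]
 [ 0.29   0.957  0.   ]
 [-0.     0.    -1.   ]]
```

View pics/a.png

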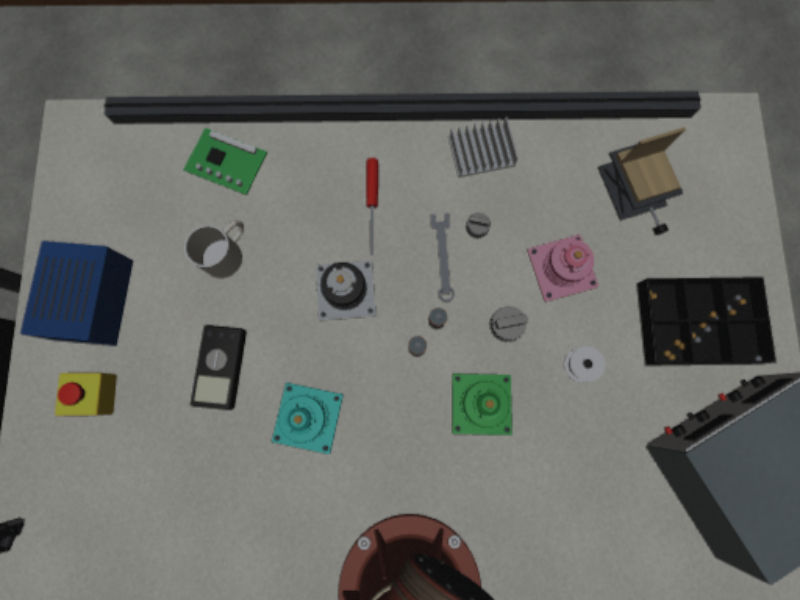

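View pics/b.png

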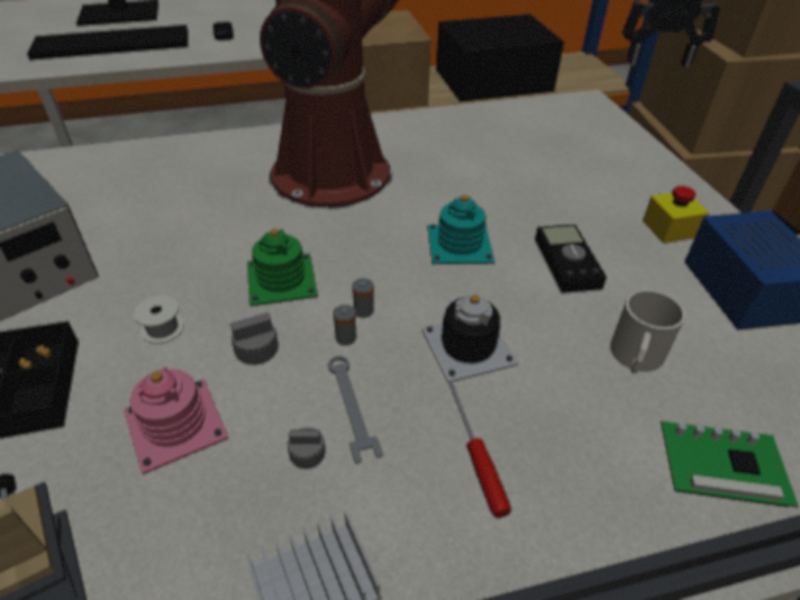

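The pod is black, at about (345,288) in the top view. The pink, green and turquoise ones are look-alikes. There are two cap candidates: (508,323), about 63 mm across, and (478,224), about 44 mm across. The first fits "larger", and I'll confirm it with a wrist crop.

Request:
arm_command:
  rotation:
    - [0,0,1]
    - [0,0,2]
    - [0,0,3]
    - [0,0,3]
    - [0,0,3]
    - [0,0,3]
    - [0,0,3]
    - [0,0,4]
    - [0,0,5]
    - [0,0,6]
    - [0,0,6.4]
    - [0,0,6.4]
  xyz:
    - [-6.9,-5.7,0]
    - [-6.9,-5.7,0]
    - [-6.9,-5.7,0]
    - [-6.9,-5.7,0]
    - [-6.9,-5.7,0]
    - [-6.9,-5.7,0]
    - [-6.9,-5.7,0]
    - [-9.9,-12.9,0]
    - [-9.9,-12.9,0]
    - [-9.9,-12.9,0]
    - [-9.9,-12.9,0]
    - [-9.9,-12.9,0]
  hand: [1,1,1,1,1,1,1,1,1,1,1,1]

```text
time_s: 2.1
position: [0.4508, -0.1027, 0.405]
tcp_rot: [0.649, 0.761, 0.0, 0.001]
ft_force: [1.4, 0.3, 0.6]
grip_width: 1.0
gripper_force: 0.0
```

```bash
python3 - <<'E'
from h import *
print(np.round(camera_model('wrist')['T_tool_cam'],3)); s=state()
T=T_wc('wrist',s); im,d=read_camera('wrist'); np.savez('w1',im=im,d=d,T=T); save('w1.png',cv2.resize(im,(800,600)))
print(s['position'],s['tcp_rot'],s['joint_pos'])
for q in ['cap','cap_grip','small_cap']: print(q,find('wrist',q,T))
C=cloud('wrist',d,T); z=C[...,2]
for lo,hi in ((.05,.075),(.028,.045)):
    m=(d>0)&(z>lo)&(z<hi)&(np.hypot(C[...,0]-.455,C[...,1]+.185)<.05); P=C[m]
    print(len(P),np.median(P[:,2]) if len(P) else 0)
    if len(P)>10:
        r=cv2.minAreaRect((P[:,:2]*1000).astype(np.float32)); print(r)
        print(cv2.boxPoints(r))
E
```

```text
[[ 0.    -0.951 -0.308  0.078]
 [ 1.     0.     0.001  0.001]
 [-0.001 -0.308  0.951  0.032]
 [ 0.     0.     0.     1.   ]]
[ 0.45080202 -0.10269641  0.40503809] [6.48841571e-01 7.60923303e-01 2.31264278e-04 5.37192353e-04] [-5.08169688e-01 -3.19558450e-01 -2.98095734e-01  1.59111469e+00
  2.42274843e-04  9.03952839e-01]
cap [(0.71, array([ 0.4571, -0.1843,  0.0376]), (241, 232))]
cap_grip []
small_cap [(0.8, array([ 0.6473, -0.1395,  0.0274]), (398, 218))]
631 0.060213337635662334
((461.82781982421875, -191.89401245117188), (15.988919258117676, 55.768131256103516), 10.526453018188477)
[[ 448.87378 -165.93973]
 [ 459.062   -220.76932]
 [ 474.78186 -217.8483 ]
 [ 464.59363 -163.0187 ]]
1398 0.034244142825743146
((461.6307067871094, -190.9805908203125), (64.08171081542969, 63.015167236328125), 9.48773193359375)
[[ 424.83453 -165.1855 ]
 [ 435.22174 -227.33867]
 [ 498.42688 -216.77568]
 [ 488.03967 -154.62251]]
```

View pics/w1.png

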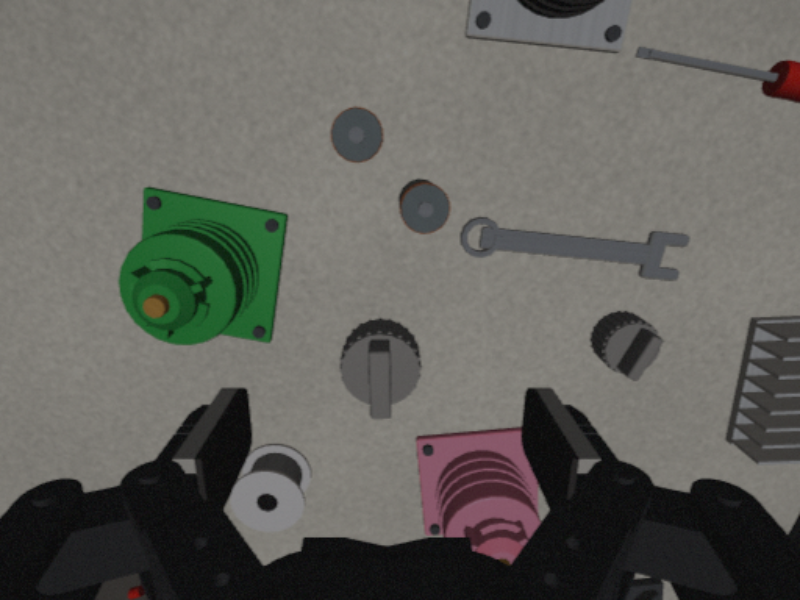

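```bash
python3 - <<'E'
from h import *
im=np.load('w1.npz')['im']; save('c1.png',cv2.resize(im[185:285,200:440],(720,300),interpolation=2))
E
```

```text
(no output)
```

View pics/c1.png

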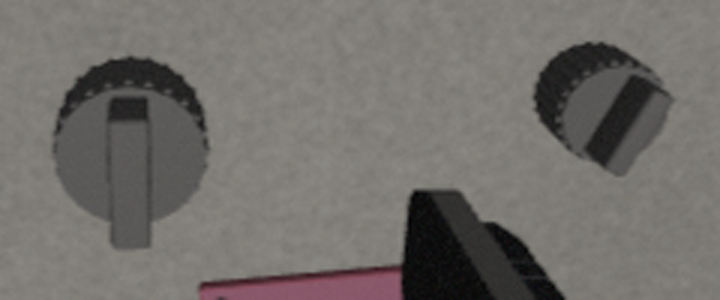

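In the crop, the left cap at (130,150), which is (380,370) in w1, measured 63–64 mm across with a 16×56 mm bar. That is the one I want. The right one at (625,110) is the small decoy. I'll move above the large cap now.

Request:
arm_command:
  rotation:
    - [0,0,-0.14]
    - [0,0,-0.14]
    - [0,0,-0.14]
    - [0,0,-0.14]
    - [0,0,-0.14]
    - [0,0,-0.14]
  xyz:
    - [-1.0,0,0]
    - [-1.79,-0.07,0.5]
    - [-1.79,-0.07,1.5]
    - [-1.79,-0.07,2.5]
    - [-1.79,-0.07,2.5]
    - [-1.79,-0.07,2.5]
  hand: [1,1,1,1,1,1]

```text
time_s: 3.05
position: [0.4625, -0.1889, 0.2819]
tcp_rot: [0.638, 0.77, 0.0, 0.001]
ft_force: [1.2, -0.1, 0.1]
grip_width: 1.001
gripper_force: 0.0
```

```bash
python3 - <<'E'
from h import *
s=state()
T=T_wc('wrist',s); im,d=read_camera('wrist'); C=cloud('wrist',d,T); z=C[...,2]
print(s['position'],s['joint_pos'][5],R.from_quat(s['tcp_rot']).as_matrix().round(3)[:2,:2])
m=(d>0)&(z>.05)&(z<.075)&(np.hypot(C[...,0]-.462,C[...,1]+.19)<.04); P=C[m]
print(len(P),np.median(P[:,2]),cv2.minAreaRect((P[:,:2]*1000).astype(np.float32)))
t=np.load('top.npz'); C=cloud('top',t['d'],T_wc('top')); m=(C[...,2]>.062)&(C[...,2]<.078)&(np.hypot(C[...,0]-.52,C[...,1]-.11)<.08);P=C[m]; print(len(P),P.mean(0),np.ptp(P,0),cv2.minEnclosingCircle((P[:,:2]*1000).astype(np.float32)))
E
```

```text
[ 0.46250707 -0.18893076  0.28191484] 0.7347164413541832 [[-0.185  0.983]
 [ 0.983  0.185]]
1809 0.060084681381407934 ((461.52392578125, -192.0279541015625), (15.814179420471191, 55.84675598144531), 10.104281425476074)
363 [0.52714174 0.11716173 0.06991563] [0.07798912 0.07685733 0.01582086] ((530.4722900390625, 119.10296630859375), 40.14931869506836)
```

Request:
arm_command:
  rotation:
    - [0,0,0]
    - [0,0,0]
    - [0,0,0]
    - [0,0,0]
    - [0,0,0]
    - [0,0,0]
  xyz:
    - [0,0,0.6]
    - [0,0,1.1]
    - [0,0,1.3]
    - [0,0,1.36]
    - [0,0,1.36]
    - [0,0,1.36]
  hand: [1,1,1,1,1,1]

```text
time_s: 3.85
position: [0.4622, -0.1897, 0.2127]
tcp_rot: [0.639, 0.769, 0.0, 0.001]
ft_force: [0.3, -0.7, -0.7]
grip_width: 1.001
gripper_force: 0.0
```

Request:
arm_command:
  rotation:
    - [0,0,0]
    - [0,0,0]
    - [0,0,0]
    - [0,0,0]
    - [0,0,0]
    - [0,0,0]
    - [0,0,0]
    - [0,0,0]
  xyz:
    - [-0.04,-0.01,0]
    - [-0.04,-0.01,0]
    - [-0.04,-0.01,0]
    - [-0.04,-0.01,0]
    - [-0.04,-0.01,0]
    - [-0.04,-0.01,0]
    - [-0.04,-0.01,0]
    - [-0.04,-0.01,0]
  hand: [0.6,0.3,0.1,0,0,0,0,0]
  newtons: 50

```text
time_s: 4.85
position: [0.4617, -0.1915, 0.2117]
tcp_rot: [0.639, 0.769, 0.0, -0.0]
ft_force: [-1.1, 0.1, 1.8]
grip_width: 0.181
gripper_force: 50.2
```

Request:
arm_command:
  rotation:
    - [0,0,0]
    - [0,0,0]
    - [0,0,0]
    - [0,0,0]
    - [0,0,0]
    - [0,0,0]
    - [0,0,0]
    - [0,0,0]
    - [0,0,0]
    - [0,0,0]
    - [0,0,0]
    - [0,0,0]
  xyz:
    - [0,0,-0.5]
    - [0,0,-1.3]
    - [0,0,-2.2]
    - [0,0,-3]
    - [0.6,0.3,-3.6]
    - [1.4,0.8,-3.6]
    - [2.2,1.3,-3.6]
    - [2.9,1.7,-3.6]
    - [3.4,2,-3.6]
    - [3.5,2,-3.6]
    - [3.5,2,-3.6]
    - [3.5,2,-3.6]
  hand: [0,0,0,0,0,0,0,0,0,0,0,0]

```text
time_s: 6.35
position: [0.5278, -0.002, 0.3916]
tcp_rot: [0.639, 0.769, -0.0, 0.0]
ft_force: [0.3, -0.4, -1.1]
grip_width: 0.177
gripper_force: 50.0
```

```bash
python3 - <<'E'
from h import *
s=state()
T=T_wc('wrist',s); im,d=read_camera('wrist'); np.savez('w2',im=im,d=d,T=T); save('w2.png',im); C=cloud('wrist',d,T); z=C[...,2]
print(s['position'],s['joint_pos'],R.from_quat(s['tcp_rot']).as_matrix().round(3)[:2,:2],s['ft_force'],s['grip_width'])
for q in ['pod','pod_shoulder','thread_top']: print(q,find('wrist',q,T))
c0=np.array([.5305,.119]); r=np.hypot(C[...,0]-c0[0],C[...,1]-c0[1])
for lo,hi,rr in ((.065,.075,.06),(.078,.095,.035),(.094,.0985,.035),(.100,.109,.02)):
    m=(d>0)&(z>lo)&(z<hi)&(r<rr); P=C[m]
    if len(P)>5: print(lo,len(P),np.median(P,0).round(4),P.mean(0),cv2.minEnclosingCircle((P[:,:2]*1000).astype(np.float32)))
E
```

```text
[ 0.52775582 -0.00204663  0.39164646] [-2.51950174e-01 -1.18916942e-01 -1.48445401e-01  1.54128332e+00
 -1.24463173e-04  1.13548392e+00] [[-0.182  0.983]
 [ 0.983  0.182]] [ 0.2923922  -0.38909644 -1.12012101] 0.17729251863867607
pod [(0.86, array([ 0.5778, -0.2563,  0.0087]), (248, 338)), (0.81, array([0.5329, 0.1114, 0.0634]), (275, 57)), (0.64, array([ 0.3327, -0.1183,  0.0543]), (57, 241)), (0.62, array([0.3281, 0.1261, 0.0087]), (77, 8))]
pod_shoulder [(0.89, array([0.5325, 0.1133, 0.0694]), (275, 54)), (0.84, array([ 0.3313, -0.1211,  0.0497]), (58, 241)), (0.64, array([ 0.5765, -0.2555,  0.0092]), (248, 338)), (0.61, array([0.328 , 0.1255, 0.0063]), (78, 9))]
thread_top [(0.89, array([0.5297, 0.1071, 0.0706]), (271, 60)), (0.86, array([ 0.3277, -0.1176,  0.0516]), (54, 239)), (0.66, array([ 0.5792, -0.2599,  0.0142]), (249, 343)), (0.63, array([0.3289, 0.1276, 0.0054]), (80, 7))]
0.065 3802 [0.5298 0.1144 0.0691] [0.5323843  0.11459902 0.06901743] ((533.69970703125, 114.86392211914062), 39.79546356201172)
0.078 2012 [0.5327 0.1119 0.0888] [0.53263275 0.11390274 0.08713608] ((533.6854248046875, 114.9196548461914), 26.056272506713867)
0.094 928 [0.5331 0.1143 0.0958] [0.53335651 0.11467379 0.09582398] ((533.7277221679688, 114.46924591064453), 16.1588191986084)
0.1 269 [0.5335 0.1146 0.1029] [0.53345921 0.11466327 0.1028814 ] ((533.6071166992188, 114.8544921875), 6.904348373413086)
```

View pics/w2.png

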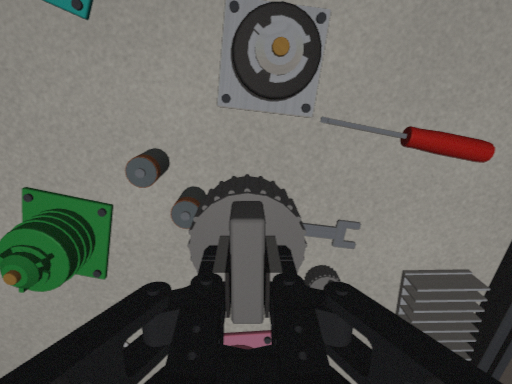

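```bash
python3 - <<'E'
from h import *
w=np.load('w2.npz'); d=w['d']; T=w['T']; C=cloud('wrist',d,T); z=C[...,2]
t=np.array([.5278,-.002])
m=(d>0)&(z>.19)&(z<.26)&(np.hypot(C[...,0]-t[0],C[...,1]-t[1])<.05); h,e=np.histogram(z[m],np.arange(.19,.262,.003)); print(h, e[0])
P=C[m&(z>.205)&(z<.222)]; print('plate',len(P),np.median(P[:,2]),cv2.minEnclosingCircle((P[:,:2]*1000).astype(np.float32)))
P=C[m&(z>.236)&(z<.246)]; print('bar',len(P),np.median(P[:,2]),cv2.minAreaRect((P[:,:2]*1000).astype(np.float32)))
c=np.array([.5337,.1148]); D=C-[*c,.07]; r=np.hypot(D[...,0],D[...,1]); a=np.degrees(np.arctan2(D[...,1],D[...,0]))%360
for k in range(0,360,6):
    q=(d>0)&(r>.0215)&(r<.0255)&(a>=k)&(a<k+6)
    print(k,q.sum(),(np.median(D[q][:,2])*1000).round(1) if q.any() else None,end='; ')
E
```

```text
[ 122  127  130  140  155  178  272 1652 2141   58  103  176  209  221
  247  280 3530  445  248  218  173  563  190  113] 0.19
plate 4366 0.21403238576219435 ((528.7567138671875, -2.6298880577087402), 33.32474136352539)
bar 4338 0.24009755945986022 ((530.741455078125, -1.1329116821289062), (39.00706481933594, 56.34468460083008), 33.32036209106445)
0 4 -0.2; 6 9 -0.4; 12 8 -0.7; 18 19 9.4; 24 16 18.0; 30 16 17.6; 36 9 8.9; 42 15 9.9; 48 14 10.0; 54 15 10.1; 60 15 10.5; 66 15 11.4; 72 16 11.1; 78 16 11.1; 84 16 11.6; 90 18 12.0; 96 16 12.0; 102 17 12.2; 108 15 12.9; 114 23 11.5; 120 10 -0.8; 126 10 -1.0; 132 5 -1.5; 138 5 18.1; 144 18 17.8; 150 24 17.3; 156 15 9.4; 162 17 9.4; 168 16 9.9; 174 13 10.4; 180 15 10.8; 186 13 11.1; 192 17 11.1; 198 16 11.1; 204 15 11.9; 210 16 12.0; 216 15 12.5; 222 17 12.3; 228 15 12.9; 234 15 11.8; 240 13 -0.9; 246 14 -0.8; 252 13 -1.1; 258 20 0.1; 264 15 18.6; 270 12 18.5; 276 15 9.6; 282 12 9.4; 288 14 10.2; 294 14 10.3; 300 14 10.5; 306 15 11.2; 312 14 11.4; 318 14 11.6; 324 14 11.5; 330 15 11.7; 336 15 12.5; 342 14 12.5; 348 14 12.9; 354 9 13.0;
```

Request:
arm_command:
  rotation:
    - [0,0,0]
    - [0,0,-0.4]
    - [0,0,-0.9]
    - [0,0,-0.9]
    - [0,0,-0.9]
    - [0,0,-0.9]
    - [0,0,-0.9]
    - [0,0,-0.9]
  xyz:
    - [0.8,0.2,0]
    - [1.6,0.4,0]
    - [2.27,0.54,0]
    - [2.27,0.54,0.4]
    - [2.27,0.54,0.9]
    - [2.27,0.54,1.2]
    - [2.27,0.54,1.2]
    - [2.27,0.54,1.2]
  hand: [0,0,0,0,0,0,0,0]

```text
time_s: 7.55
position: [0.5339, 0.1151, 0.3327]
tcp_rot: [0.577, 0.817, 0.0, 0.0]
ft_force: [-1.0, 0.4, -1.1]
grip_width: 0.177
gripper_force: 50.0
```

```bash
cat > st.py <<'E'
from h import *
def st(c=(.5337,.1148)):
    s=state(); M=R.from_quat(s['tcp_rot']).as_matrix(); e=np.array([c[0]-s['position'][0],c[1]-s['position'][1],0])
    print('t',s['time_s'],'pos',np.round(s['position'],4),'h',round((s['position'][2]-.2817)*1000,1),'yawx',np.degrees(np.arctan2(M[1,0],M[0,0])).round(2),'tilt',M[:,2].round(4),'err_units',(M.T@e/.05).round(3),'F',np.round(s['ft_force'],1),'Tq',np.round(s['ft_torque'],2),'j6',round(s['joint_pos'][5],2),s['grip_width'])
    return s
E
python3 -c "
from st import *
st()"
```

```text
t 7.55 pos [0.5339 0.1151 0.3327] h 51.0 yawx 109.55 tilt [ 0.0012  0.     -1.    ] err_units [-0.005 -0.006 -0.   ] F [-1.   0.4 -1.1] Tq [ 0.05 -0.02  0.02] j6 1.2 0.17724319860006613
```

Request:
arm_command:
  rotation:
    - [0,0,0]
    - [0,0,0]
    - [0,0,0]
    - [0,0,0]
    - [0,0,0]
    - [0,0,0]
  xyz:
    - [0,0,0.25]
    - [0,0,0.5]
    - [0,0,0.64]
    - [0,0,0.68]
    - [0,0,0.7]
    - [0,0,0.7]
  hand: [0,0,0,0,0,0]

```text
time_s: 8.3
position: [0.5338, 0.1154, 0.297]
tcp_rot: [0.577, 0.817, 0.0, 0.0]
ft_force: [-1.0, 0.0, -0.8]
grip_width: 0.171
gripper_force: 50.0
```

```bash
python3 -c "
from st import *
st()"
```

```text
t 8.3 pos [0.5338 0.1154 0.297 ] h 15.3 yawx 109.57 tilt [ 5.e-04  1.e-04 -1.e+00] err_units [-0.01  -0.005 -0.   ] F [-1.   0.  -0.8] Tq [ 0.    0.   -0.01] j6 1.2 0.17147690336414964
```

Request:
arm_command:
  rotation:
    - [0,0,0]
    - [0,0,0]
    - [0,0,0]
    - [0,0,0]
  xyz:
    - [0,0,0.02]
    - [0,0,0.04]
    - [0,0,0.05]
    - [0,0,0.05]
  hand: [0,0,0,0]

```text
time_s: 8.8
position: [0.5336, 0.1154, 0.2941]
tcp_rot: [0.577, 0.817, 0.0, -0.0]
ft_force: [-0.2, 0.3, -0.6]
grip_width: 0.179
gripper_force: 50.0
```

Request:
arm_command:
  rotation:
    - [0,0,0]
    - [0,0,0]
  xyz:
    - [0,0,0.02]
    - [0,0,0.02]
  hand: [0,0]

```text
time_s: 9.05
position: [0.5336, 0.1154, 0.2931]
tcp_rot: [0.577, 0.817, 0.0, -0.0]
ft_force: [-0.4, -0.1, -0.7]
grip_width: 0.173
gripper_force: 50.0
```

```bash
python3 -c "
from st import *
st()"
```

```text
t 9.05 pos [0.5336 0.1154 0.2931] h 11.4 yawx 109.57 tilt [-1.e-04  1.e-04 -1.e+00] err_units [-0.011 -0.003 -0.   ] F [-0.4 -0.1 -0.7] Tq [-0.01  0.01 -0.  ] j6 1.2 0.17313291389505495
```

Request:
arm_command:
  rotation:
    - [0,0,0]
    - [0,0,0]
    - [0,0,0]
  xyz:
    - [-0.01,0,0.01]
    - [-0.01,0,0.02]
    - [-0.01,0,0.02]
  hand: [0,0,0]

```text
time_s: 9.43
position: [0.5338, 0.115, 0.2926]
tcp_rot: [0.577, 0.817, 0.0, 0.0]
ft_force: [-1.7, -0.1, 4.4]
grip_width: 0.176
gripper_force: 50.8
```

Request:
arm_command:
  rotation:
    - [0,0,0]
    - [0,0,0]
  xyz:
    - [0,0,0.02]
    - [0,0,0.02]
  hand: [0,0]

```text
time_s: 9.68
position: [0.5339, 0.115, 0.2925]
tcp_rot: [0.577, 0.817, 0.0, 0.0]
ft_force: [-5.2, 1.0, 11.2]
grip_width: 0.179
gripper_force: 51.8
```

```bash
python3 -c "
from st import *
st()"
```

```text
t 9.675 pos [0.5339 0.115  0.2925] h 10.8 yawx 109.57 tilt [ 1.e-03  2.e-04 -1.e+00] err_units [-0.002 -0.004 -0.   ] F [-5.2  1.  11.2] Tq [0.3  1.28 0.02] j6 1.2 0.17853017257136697
```

Request:
arm_command:
  rotation:
    - [0,0,0]
    - [0,0,-0.4]
    - [0,0,-0.8]
    - [0,0,-1.2]
    - [0,0,-1.6]
    - [0,0,-2.0]
    - [0,0,-2.4]
    - [0,0,-2.8]
    - [0,0,-3.2]
    - [0,0,-3.6]
    - [0,0,-4.0]
    - [0,0,-4.0]
  xyz:
    - [0,0,-0.02]
    - [0,0,-0.024]
    - [0,0,-0.028]
    - [0,0,-0.032]
    - [0,0,-0.036]
    - [0,0,-0.04]
    - [0,0,-0.044]
    - [0,0,-0.048]
    - [0,0,-0.052]
    - [0,0,-0.056]
    - [0,0,-0.06]
    - [0,0,-0.06]
  hand: [0,0,0,0,0,0,0,0,0,0,0,0]

```text
time_s: 11.18
position: [0.5339, 0.115, 0.2946]
tcp_rot: [0.262, 0.965, 0.0, 0.0]
ft_force: [-3.3, 1.0, 5.5]
grip_width: 0.178
gripper_force: 51.0
```

```bash
python3 -c "
from st import *
st()"
```

```text
t 11.175 pos [0.5339 0.115  0.2946] h 12.9 yawx 149.57 tilt [ 4.e-04  4.e-04 -1.e+00] err_units [ 0.001 -0.005 -0.   ] F [-3.3  1.   5.5] Tq [0.48 0.71 0.03] j6 0.5 0.17804182533013282
```

Request:
arm_command:
  rotation:
    - [0,0,-0.4]
    - [0,0,-0.8]
    - [0,0,-1.2]
    - [0,0,-1.6]
    - [0,0,-2.0]
    - [0,0,-2.4]
    - [0,0,-2.8]
    - [0,0,-3.2]
    - [0,0,-3.2]
  xyz:
    - [0,0,-0.004]
    - [0,0,-0.008]
    - [0,0,-0.012]
    - [0,0,-0.016]
    - [0,0,-0.018]
    - [0,0,-0.018]
    - [0,0,-0.018]
    - [0,0,-0.018]
    - [0,0,-0.018]
  hand: [0,0,0,0,0,0,0,0,0]

```text
time_s: 12.3
position: [0.5339, 0.1151, 0.2954]
tcp_rot: [-0.013, 1.0, 0.0, 0.0]
ft_force: [-1.4, 3.6, 4.8]
grip_width: 0.174
gripper_force: 50.9
```

```bash
python3 -c "
from st import *
st()"
```

```text
t 12.3 pos [0.5339 0.1151 0.2954] h 13.7 yawx -178.5 tilt [ 6.e-04  9.e-04 -1.e+00] err_units [ 0.005 -0.007 -0.   ] F [-1.4  3.6  4.8] Tq [1.03 0.41 0.04] j6 -0.05 0.1735406621471077
```

Request:
arm_command:
  rotation:
    - [0,0,-0.2]
    - [0,0,-0.4]
    - [0,0,-0.6]
    - [0,0,-0.7]
    - [0,0,-0.7]
  xyz:
    - [0,0,0]
    - [0,0,0]
    - [0,0,0]
    - [0,0,0]
    - [0,0,0]
  hand: [0,0,0,0,0]

```text
time_s: 12.92
position: [0.5338, 0.1147, 0.2949]
tcp_rot: [-0.075, 0.997, -0.0, -0.0]
ft_force: [-1.4, 2.2, 2.2]
grip_width: 0.176
gripper_force: 50.6
```

```bash
python3 -c "
from st import *
st()"
```

```text
t 12.925 pos [0.5338 0.1147 0.2949] h 13.2 yawx -171.44 tilt [-3.e-04 -4.e-04 -1.e+00] err_units [ 0.002  0.002 -0.   ] F [-1.4  2.2  2.2] Tq [ 0.75  0.2  -0.04] j6 -0.18 0.17598884694633968
```

Request:
arm_command:
  rotation:
    - [0,0,-0.1]
    - [0,0,-0.2]
    - [0,0,-0.2]
    - [0,0,-0.2]
  xyz:
    - [0,0,0]
    - [0,0,0.01]
    - [0,0,0.02]
    - [0,0,0.02]
  hand: [0,0,0,0]

```text
time_s: 13.42
position: [0.5336, 0.1148, 0.2938]
tcp_rot: [-0.092, 0.996, -0.0, -0.0]
ft_force: [-2.3, 1.4, 1.2]
grip_width: 0.177
gripper_force: 50.2
```

```bash
python3 -c "
from st import *
st()"
```

```text
t 13.425 pos [0.5336 0.1148 0.2938] h 12.1 yawx -169.45 tilt [-8.e-04 -3.e-04 -1.e+00] err_units [-0.002  0.    -0.   ] F [-2.3  1.4  1.2] Tq [ 0.12  0.71 -0.05] j6 -0.21 0.176983467590352
```

Request:
arm_command:
  rotation:
    - [0,0,0]
    - [0,0,0]
    - [0,0,0]
    - [0,0,0]
    - [0,0,0]
  xyz:
    - [0,0,0.03]
    - [0,0,0.06]
    - [0,0,0.09]
    - [0,0,0.12]
    - [0,0,0.12]
  hand: [0,0,0,0,0]

```text
time_s: 14.05
position: [0.5337, 0.1149, 0.2876]
tcp_rot: [-0.092, 0.996, 0.0, -0.0]
ft_force: [-4.2, 0.2, -1.5]
grip_width: 0.177
gripper_force: 50.1
```

```bash
python3 -c "
from st import *
st()"
```

```text
t 14.05 pos [0.5337 0.1149 0.2876] h 5.9 yawx -169.43 tilt [-7.e-04  0.e+00 -1.e+00] err_units [-0.    -0.002 -0.   ] F [-4.2  0.2 -1.5] Tq [ 0.08  0.98 -0.13] j6 -0.21 0.1770248935374997
```

Request:
arm_command:
  rotation:
    - [0,0,0]
    - [0,0,0]
    - [0,0,0]
    - [0,0,0]
  xyz:
    - [0,0,0.02]
    - [0,0,0.035]
    - [0,0,0.045]
    - [0,0,0.045]
  hand: [0,0,0,0]

```text
time_s: 14.55
position: [0.5338, 0.1149, 0.2858]
tcp_rot: [-0.092, 0.996, 0.0, -0.0]
ft_force: [-4.9, 0.7, -0.0]
grip_width: 0.177
gripper_force: 50.4
```

```bash
python3 -c "
from st import *
st()"
```

```text
t 14.55 pos [0.5338 0.1149 0.2858] h 4.1 yawx -169.44 tilt [-3.e-04  0.e+00 -1.e+00] err_units [ 0.001 -0.001  0.   ] F [-4.9  0.7 -0. ] Tq [ 0.13  1.21 -0.1 ] j6 -0.21 0.17706719176262872
```

Request:
arm_command:
  rotation:
    - [0,0,0]
    - [0,0,0]
    - [0,0,0]
  xyz:
    - [0.01,0,0.01]
    - [0.015,0,0.02]
    - [0.015,0,0.02]
  hand: [0,0,0]

```text
time_s: 14.92
position: [0.5333, 0.1148, 0.2852]
tcp_rot: [-0.092, 0.996, 0.0, 0.001]
ft_force: [-2.5, 1.4, 4.2]
grip_width: 0.176
gripper_force: 50.6
```

```bash
python3 -c "
from st import *
st()"
```

```text
t 14.925 pos [0.5333 0.1148 0.2852] h 3.5 yawx -169.43 tilt [ 1.1e-03  2.0e-04 -1.0e+00] err_units [-0.007 -0.001  0.   ] F [-2.5  1.4  4.2] Tq [ 0.28  0.73 -0.1 ] j6 -0.21 0.1759494714177118
```

Request:
arm_command:
  rotation:
    - [0,0,0.4]
    - [0,0,0.8]
    - [0,0,1.2]
    - [0,0,1.6]
    - [0,0,2.0]
    - [0,0,2.4]
    - [0,0,2.8]
    - [0,0,3.2]
    - [0,0,3.6]
    - [0,0,4.0]
    - [0,0,4.0]
  xyz:
    - [0,0,0]
    - [0,0,0.002]
    - [0,0,0.004]
    - [0,0,0.006]
    - [0,0,0.008]
    - [0,0,0.01]
    - [0,0,0.012]
    - [0,0,0.014]
    - [0,0,0.016]
    - [0,0,0.02]
    - [0,0,0.02]
  hand: [0,0,0,0,0,0,0,0,0,0,0]

```text
time_s: 16.3
position: [0.5333, 0.1147, 0.2841]
tcp_rot: [0.254, 0.967, 0.0, 0.0]
ft_force: [-2.1, -0.2, 2.9]
grip_width: 0.172
gripper_force: 50.6
```

```bash
python3 -c "
from st import *
st()"
```

```text
t 16.3 pos [0.5333 0.1147 0.2841] h 2.4 yawx 150.59 tilt [ 9.e-04 -1.e-04 -1.e+00] err_units [-0.005  0.006  0.   ] F [-2.1 -0.2  2.9] Tq [ 0.07  0.56 -0.05] j6 0.49 0.17181938908581215
```

Request:
arm_command:
  rotation:
    - [0,0,0.4]
    - [0,0,0.8]
    - [0,0,1.2]
    - [0,0,1.6]
    - [0,0,2.0]
    - [0,0,2.4]
    - [0,0,2.8]
    - [0,0,3.2]
    - [0,0,3.5]
    - [0,0,3.5]
  xyz:
    - [0,0,0.002]
    - [0,0,0.004]
    - [0,0,0.006]
    - [0,0,0.008]
    - [0,0,0.01]
    - [0,0,0.012]
    - [0,0,0.014]
    - [0,0,0.016]
    - [0,0,0.018]
    - [0,0,0.018]
  hand: [0,0,0,0,0,0,0,0,0,0]

```text
time_s: 17.55
position: [0.5333, 0.1146, 0.2832]
tcp_rot: [0.532, 0.846, 0.0, 0.0]
ft_force: [-1.6, 0.2, 3.1]
grip_width: 0.174
gripper_force: 50.7
```

```bash
python3 -c "
from st import *
st()"
```

```text
t 17.55 pos [0.5333 0.1146 0.2832] h 1.5 yawx 115.66 tilt [ 8.e-04 -2.e-04 -1.e+00] err_units [-0.001  0.009  0.   ] F [-1.6  0.2  3.1] Tq [-0.04  0.55  0.04] j6 1.09 0.17353155075311502
```

Request:
arm_command:
  rotation:
    - [0,0,0.2]
    - [0,0,0.4]
    - [0,0,0.4]
  xyz:
    - [0,0,0.002]
    - [0,0,0.004]
    - [0,0,0.004]
  hand: [0,0,0]

```text
time_s: 17.92
position: [0.5333, 0.1147, 0.283]
tcp_rot: [0.562, 0.827, 0.0, 0.0]
ft_force: [-0.5, -1.0, 4.2]
grip_width: 0.174
gripper_force: 50.8
```

```bash
python3 -c "
from st import *
st()"
```

```text
t 17.925 pos [0.5333 0.1147 0.283 ] h 1.3 yawx 111.55 tilt [ 7.e-04 -0.e+00 -1.e+00] err_units [-0.001  0.008  0.   ] F [-0.5 -1.   4.2] Tq [-0.14  0.23 -0.01] j6 1.17 0.1736059186171077
```

Request:
arm_command:
  rotation:
    - [0,0,0.1]
    - [0,0,0.2]
    - [0,0,0.2]
  xyz:
    - [0,0,0.001]
    - [0,0,0.002]
    - [0,0,0.002]
  hand: [0,0,0]

```text
time_s: 18.3
position: [0.5333, 0.1147, 0.2828]
tcp_rot: [0.577, 0.817, 0.0, 0.0]
ft_force: [0.3, -0.2, 4.0]
grip_width: 0.178
gripper_force: 50.8
```

```bash
python3 -c "
from st import *
st()"
```

```text
t 18.3 pos [0.5333 0.1147 0.2828] h 1.1 yawx 109.55 tilt [ 6.e-04  1.e-04 -1.e+00] err_units [-0.002  0.009  0.   ] F [ 0.3 -0.2  4. ] Tq [-0.15 -0.08  0.02] j6 1.2 0.17759001225606105
```

Request:
arm_command:
  rotation:
    - [0,0,0.1]
    - [0,0,0.2]
    - [0,0,0.2]
  xyz:
    - [0,0,0]
    - [0,0,0]
    - [0,0,0]
  hand: [0,0,0]

```text
time_s: 18.68
position: [0.5331, 0.1149, 0.2827]
tcp_rot: [0.591, 0.807, 0.0, -0.0]
ft_force: [-0.3, 0.2, 5.4]
grip_width: 0.175
gripper_force: 50.9
```

```bash
python3 -c "
from st import *
st()"
```

```text
t 18.675 pos [0.5331 0.1149 0.2827] h 1.0 yawx 107.53 tilt [ 2.e-04  4.e-04 -1.e+00] err_units [-0.005  0.011  0.   ] F [-0.3  0.2  5.4] Tq [0.06 0.09 0.1 ] j6 1.24 0.17515784851583746
```

Request:
arm_command:
  rotation:
    - [0,0,0.1]
    - [0,0,0.1]
  xyz:
    - [0,0,0]
    - [0,0,0]
  hand: [0,0]

```text
time_s: 18.92
position: [0.533, 0.115, 0.2827]
tcp_rot: [0.598, 0.801, 0.0, -0.0]
ft_force: [-1.3, 1.2, 6.1]
grip_width: 0.175
gripper_force: 50.9
```

```bash
python3 -c "
from st import *
st()"
```

```text
t 18.925 pos [0.533  0.115  0.2827] h 1.0 yawx 106.53 tilt [-1.e-04  7.e-04 -1.e+00] err_units [-0.007  0.013 -0.   ] F [-1.3  1.2  6.1] Tq [0.29 0.26 0.06] j6 1.25 0.17473244865087584
```

Request:
arm_command:
  rotation:
    - [0,0,0.1]
    - [0,0,0.1]
  xyz:
    - [0,0,0]
    - [0,0,0]
  hand: [0,0]

```text
time_s: 19.18
position: [0.5329, 0.1151, 0.2827]
tcp_rot: [0.605, 0.796, 0.0, -0.0]
ft_force: [-2.5, 2.4, 5.1]
grip_width: 0.175
gripper_force: 51.0
```

```bash
python3 -c "
from st import *
st()"
```

```text
t 19.175 pos [0.5329 0.1151 0.2827] h 1.0 yawx 105.54 tilt [-4.0e-04  1.1e-03 -1.0e+00] err_units [-0.009  0.014 -0.   ] F [-2.5  2.4  5.1] Tq [0.54 0.4  0.12] j6 1.27 0.17499500223386577
```

Request:
arm_command:
  rotation:
    - [0,0,0.1]
    - [0,0,0.1]
  xyz:
    - [0,0,0]
    - [0,0,0]
  hand: [0,0]

```text
time_s: 19.42
position: [0.5328, 0.1152, 0.2827]
tcp_rot: [0.612, 0.791, 0.0, -0.001]
ft_force: [-2.4, 1.5, 6.1]
grip_width: 0.179
gripper_force: 51.1
```

```bash
python3 -c "
from st import *
st()"
```

```text
t 19.425 pos [0.5328 0.1152 0.2827] h 1.0 yawx 104.56 tilt [-6.0e-04  1.3e-03 -1.0e+00] err_units [-0.011  0.015 -0.   ] F [-2.4  1.5  6.1] Tq [0.63 0.54 0.22] j6 1.29 0.17859083770131284
```

Request:
arm_command:
  rotation:
    - [0,0,0.06]
    - [0,0,0.06]
  xyz:
    - [0,0,0]
    - [0,0,0]
  hand: [0,0]

```text
time_s: 19.68
position: [0.5328, 0.1152, 0.2827]
tcp_rot: [0.616, 0.788, 0.0, -0.001]
ft_force: [-1.9, 2.7, 6.7]
grip_width: 0.177
gripper_force: 51.2
```

```bash
python3 -c "
from st import *
st()"
```

```text
t 19.675 pos [0.5328 0.1152 0.2827] h 1.0 yawx 103.98 tilt [-6.0e-04  1.3e-03 -1.0e+00] err_units [-0.012  0.015 -0.   ] F [-1.9  2.7  6.7] Tq [0.61 0.56 0.39] j6 1.3 0.17700048672706073
```

Torque rose from 0.22 to 0.39 N m over 0.6°, so this is the firm stop. I'll relax that last bit, let go and retreat.

Request:
arm_command:
  rotation:
    - [0,0,-0.06]
    - [0,0,-0.06]
    - [0,0,-0.06]
    - [0,0,-0.06]
    - [0,0,-0.06]
    - [0,0,-0.06]
    - [0,0,-0.06]
  xyz:
    - [0,0,-0.01]
    - [0,0,-0.01]
    - [0,0,-0.01]
    - [0,0,-0.01]
    - [0,0,-0.01]
    - [0,0,-0.01]
    - [0,0,-0.01]
  hand: [0,0.25,0.4,0.6,0.8,0.9,0.9]

```text
time_s: 20.55
position: [0.5331, 0.1147, 0.2832]
tcp_rot: [0.612, 0.791, 0.0, 0.0]
ft_force: [-0.2, -0.1, -0.0]
grip_width: 0.901
gripper_force: 0.0
```

Request:
arm_command:
  rotation:
    - [0,0,0]
    - [0,0,0]
    - [0,0,0]
    - [0,0,0]
    - [0,0,0]
    - [0,0,0]
    - [0,0,0]
  xyz:
    - [0,0,-0.3]
    - [0,0,-1]
    - [0,0,-2]
    - [-1,0,-2.4]
    - [-1.6,0,-2.4]
    - [-1.6,0,-2.4]
    - [-1.6,0,-2.4]
  hand: [0.9,0.9,0.9,0.9,0.9,0.9,0.9]

```text
time_s: 21.42
position: [0.553, 0.0377, 0.4036]
tcp_rot: [0.612, 0.791, 0.0, -0.0]
ft_force: [-0.7, -0.3, -0.1]
grip_width: 0.902
gripper_force: 0.0
```

```bash
python3 - <<'E'
from st import *
s=st(); T=T_wc('wrist',s); im,d=read_camera('wrist'); save('w3.png',im); C=cloud('wrist',d,T); z=C[...,2]
r=np.hypot(C[...,0]-.5335,C[...,1]-.115)
P=C[(d>0)&(z>.12)&(z<.145)&(r<.04)]; print('bar',len(P),np.median(P[:,2]),cv2.minAreaRect((P[:,:2]*1000).astype(np.float32)))
P=C[(d>0)&(z>.098)&(z<.112)&(r<.04)]; print('plate',len(P),np.median(P[:,2]),cv2.minEnclosingCircle((P[:,:2]*1000).astype(np.float32)), np.linalg.lstsq(np.c_[P[:,:2]-[.5335,.115],np.ones(len(P))],P[:,2],rcond=None)[0])
P=C[(d>0)&(z>.06)&(z<.08)&(r>.034)&(r<.05)]; print('shoulder',len(P),np.median(P[:,2]))
E
```

```text
t 21.425 pos [0.553  0.0377 0.4036] h 121.9 yawx 104.56 tilt [ 2.e-04  3.e-04 -1.e+00] err_units [1.591 0.013 0.   ] F [-0.7 -0.3 -0.1] Tq [ 0.02 -0.03  0.07] j6 1.15 0.9020056087346977
bar 1623 0.13172994791076403 ((533.5175170898438, 114.51039123535156), (15.718255996704102, 55.99722671508789), 15.13778305053711)
plate 3108 0.10586242228277143 ((533.844970703125, 114.65230560302734), 33.13856506347656) [0.00019757 0.00288943 0.10576357]
shoulder 906 0.06867633253497168
```

View pics/w3.png

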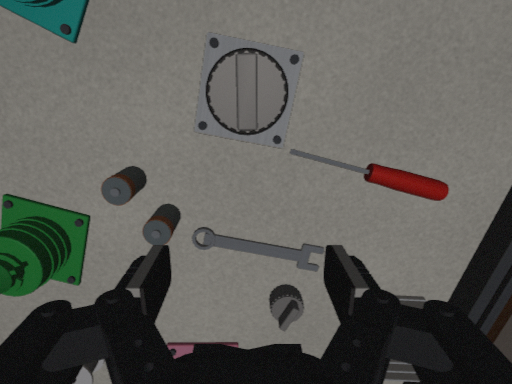

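The picture shows the cap seated level on the black pod at (247,90), with nothing else moved. Its measured height is about 1.6 mm, against 1.5 mm for home, and the hand is clear.

```bash
python3 -c "
from cell import finish_job
print(finish_job())"
```

```text
the job is handed in; nothing more can be done
None
```

The larger grey cap is screwed onto the black pod up to the firm stop (0.39 N m, measured about 1.6 mm above the shoulder against 1.5 mm for home), the gripper has let go, and the job is handed in at about 21.5 s.

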